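# Unpin the eyepiece case and take off its lid

### The arm

A 6-joint arm with a two-finger parallel gripper is mounted at the origin on the work surface. World frame = base frame: x ahead of the robot, y to its left, z up, the work surface at z = 0. Lengths are in m, angles in rad, forces in N, time in s.
With the tool pointing down it reaches from about 0.275 to 0.85 m from the base axis. Payload 5.2 kg.
Tool frame: the origin (TCP) lies on the centre line of the jaws, within the pads' length; the fingertips stand 8 mm ahead of it and the grasp point (between the pads) lies 11 mm behind it; z points along the fingers, y is the line along which they close (so a half turn about z gives the same grasp; the last joint's range is limited). The gripper opens to 85 mm and grips with 20 to 120 N. Pads are 22 mm wide; open, the fingers measure 114 mm over their backs; the gripper's body (76 mm by 85 mm) begins 54 mm behind the grasp point. The pads swing forward as they close: fully open they stand 13 mm farther back than shut.
Start: joints at [0.958, 0.259, 1.535, -0, 1.348, -0.203], TCP at [0.219, 0.504, 0.239] pointing down, gripper open.
Joint ranges: [-3.14, 3.14], [-0.91, 2.08], [0.19, 2.58], [-1.22, 4.36], [0.22, 2.71], [-3.12, 3.12]. Speed limits (rad/s): [2.57, 2.57, 3.14, 3.14, 3.14, 3.14].

### API

Orientations are given as a unit quaternion [w, x, y, z].
In Python, from station import robot gives the robot as it stands. Calls block until the motion is done:
- robot.goto(position, orientation): joint-space move of the TCP to a pose.
- robot.move_straight(position, v=0.15, rot=None): straight line of the TCP; rot=None keeps the orientation; v is the mean speed in m/s.
- robot.move_j(angles): joint-space move.
- robot.open_gripper() and robot.grab(newtons=None): open the fingers fully, or close them until they stop; newtons is the grip in N (None keeps the last).
- robot.pause(seconds).
- robot.inverse_kinematics(position, orientation): joint angles nearest the present ones, or None.
- robot.camera(name): name is "scene" or "top" or "wrist"; returns a dict with "img" (384x512x3 uint8, blue, green, red), "intrinsics" (3x3 intrinsics, pixels), "R" (3x3) and "t" (3): a world point X has camera coordinates R X + t; the wrist camera has in their place "hand_eye" (4x4, takes a point from camera to tool coordinates, whose origin is the TCP and whose axes are the flange's). Camera axes: x right, y down, z forward; pixel columns grow to the right and rows downward; lengths in m; the calibration is good to about 2 mm. A picture is of the moment at which its call begins: read the wrist's pose just before it. There is no depth.
A pose or a line that the arm cannot do raises robot.Unreachable and nothing moves.
- robot.hand_in(): hands the job in; it is judged then, once.
Readings, each from a call of its own:
- robot.current_time(): time.
- robot.current_joint_positions(): joint angles.
- robot.current_joint_vel(): joint speeds.
- robot.current_tau(): joint torques, N m.
- robot.current_eef_pos(): TCP position.
- robot.current_eef_rot(): TCP orientation.
- robot.current_force(): force on the tool from outside, world axes, zero at the start.
- robot.current_moment(): the same for the moment, N m.
- robot.current_width(): finger opening in m.
- robot.current_finger_force(): force on a finger pad.
Only numpy, scipy, OpenCV 4.12 (cv2) and the standard library are available. Lean on these libraries where they do the work, as an engineer would, in place of code of your own. Each camera call takes 0.05 s, during which the arm holds its last target. There are 200 camera calls.

### The job

Open the grey case of spare microscope eyepieces: pull its retaining pin sideways out of the hasp staple and lay it in the shallow steel tray. Then lift the lid off by its bar handle and set it down flat, right way up, in the middle of the black rubber mat.

Things in the scene. Friction and masses are not known exactly. Their poses are not given: they have to be found in the camera images.
- pin_grip (a point): Loose pin, 35 g, level through the staple (loop on the case, top 86 mm up) over the lid's tongue. Origin: centre of its black barrel grip (dia 16, 35 long), 74 mm above the bench, 43 mm clear of the lid's edge. +y: along the pin, out at the grip's end: pull level in +y 75 mm or more to clear. Shaft dia 6, 75 long, runs in -y from the grip (tip 92.5 mm from origin; whole pin 110).
- lid_handle (a point): Loose metal lid, 0.35 kg, of the fixed grey case (130 x 180, 65 high). Origin: centre of its bar handle, 14 wide (x), 90 long (y, parallel to pin), 12 high, 29 mm free beneath; 106 mm above the bench when shut. Plate 134 x 184, top 35 mm below origin; tongue reaches 137 mm in -x. It stands on a rim 51 mm below origin. Unpinned it lifts straight up, free after 30 mm.
- tray: Shallow square open steel tray, 160 x 160 mm outside, 18 mm high, walls and floor 4 mm, fixed to the bench. Origin: centre of its underside, on the bench; x and y along its sides, z up. The pin goes inside it.
- mat: Flat black rubber mat, 240 (x) x 220 (y) mm, 4 mm thick, fixed to the bench, bare. Origin: centre of its underside, on the bench. The lid goes on it, in any direction, handle up.
Things that resemble listed ones, but are neither listed nor needed, are in the scene too. Several things look just like the tray: the one meant starts farthest to the robot's left.

How it is judged:
By the outcome, as a careful person would: the job done as asked, in the order asked, and still so for the second after the job is handed in, with the robot touching nothing.
It also fails if it takes over 64 s, if anything falls off the work surface, if the arm or the gripper's body presses on something with over 40 N, if the wrist force passes 120 N, or if a joint passes its speed limit or range.

## Working session

There is one attempt and no reset: what is moved stays moved. The work goes in short steps, each a Python script; the robot and the scene stay as the last script left them, time stands still between calls to the robot, and variables do not carry over. Pictures are saved under pics/ and viewed, at most 10 in all, crops included, and the job is handed in when it is done.

```bash
mkdir -p pics; ls
python3 - <<'E'
from station import robot
import cv2,numpy as np
for n in("top","scene"):
    c=robot.camera(n); cv2.imwrite(f"pics/{n}0.png",cv2.resize(c["img"],(800,600),interpolation=cv2.INTER_CUBIC))
    cv2.imwrite(f"{n}_raw.png",c["img"]); np.savez(f"{n}.npz",K=c["intrinsics"],R=c["R"],t=c["t"])
    print(n,c["intrinsics"].tolist(),(-c["R"].T@c["t"]).round(3),c["R"].round(2).tolist())
c=robot.camera("wrist");print(c["intrinsics"].tolist(),c["hand_eye"].round(3).tolist(),robot.current_eef_rot(),robot.current_time())
E
```

```text
pics
top [[371.1981772778007, 0.0, 257.67380232531616], [0.0, 371.1981772778007, 189.1885755236963], [0.0, 0.0, 1.0]] [ 0.333 -0.095  1.036] [[0.03, -1.0, 0.01], [-0.99, -0.03, -0.12], [0.12, -0.01, -0.99]]
scene [[352.87578712820954, 0.0, 252.83293913269299], [0.0, 352.87578712820954, 191.40245081677926], [0.0, 0.0, 1.0]] [0.837 0.61  0.792] [[-0.88, 0.47, -0.01], [0.31, 0.58, -0.76], [-0.35, -0.67, -0.65]]
[[281.7145589490953, 0.0, 253.66158817356134], [0.0, 281.7145589490953, 188.13192666864867], [0.0, 0.0, 1.0]] [[0.001, -0.963, -0.27, 0.069], [1.0, 0.001, -0.0, 0.001], [0.0, -0.27, 0.963, -0.135], [0.0, 0.0, 0.0, 1.0]] [-2.81099919e-04  2.03485499e-01  9.79077704e-01 -6.50199836e-04] 0.15
```

View pics/top0.png

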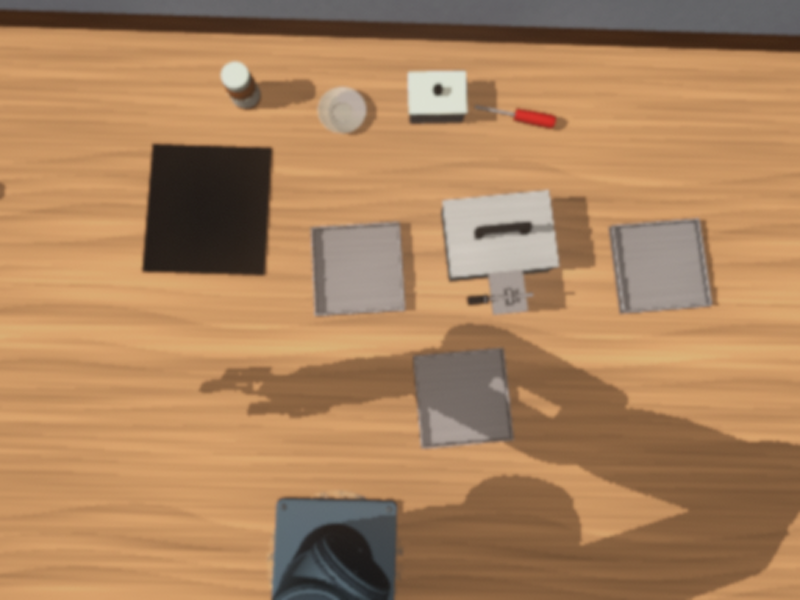

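View pics/scene0.png

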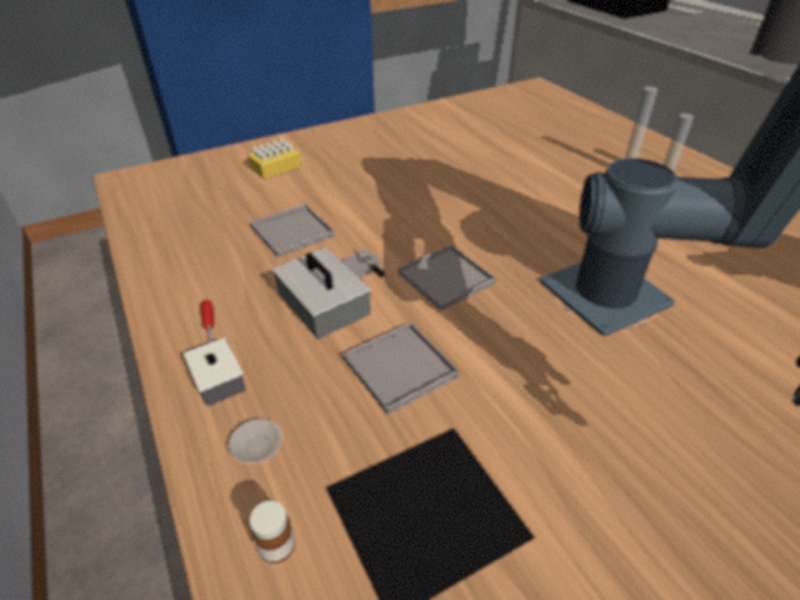

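Top picture (800x600): there are three identical trays, at (360,268), (660,265) and (463,397). Image left is the robot's left (+y), so the one meant is at (360,268). The case lid is at (501,234), its handle at (503,230), the pin grip at (479,300) and the mat at (208,209). The white box at (437,95) is a lookalike with no pin.

Next I compute positions and make the confirming crop.

```bash
cat > h.py <<'E'
import numpy as np,cv2
from scipy.spatial.transform import Rotation as Rn
def back(K,R,t,uv,z):
    d=R.T@np.linalg.inv(K)@np.array([uv[0],uv[1],1.]); c=-R.T@t
    return c+d*(z-c[2])/d[2]
def proj(K,R,t,X):
    p=K@(R@np.asarray(X)+t); return p[:2]/p[2]
def q(yaw,tilt=0):
    "tool down, tool x along world direction yaw, leaned by tilt about tool x"
    x=np.array([np.cos(yaw),np.sin(yaw),0]); z=np.array([0,0,-1.]); y=np.cross(z,x)
    r=Rn.from_rotvec(tilt*x)*Rn.from_matrix(np.c_[x,y,z])
    return np.roll(r.as_quat(),1)
def wristcam(robot,name):
    p=robot.current_eef_pos(); w=robot.current_eef_rot(); c=robot.camera("wrist")
    Rw=Rn.from_quat(np.roll(w,-1)).as_matrix(); H=np.array(c["hand_eye"])
    Rc=Rw@H[:3,:3]; tc=Rw@H[:3,3]+p
    np.savez(name+".npz",K=c["intrinsics"],R=Rc.T,t=-Rc.T@tc)
    cv2.imwrite(name+".png",c["img"]); return c["img"]
E
python3 - <<'E'
from h import *
D=np.load("top.npz");A=(D["K"],D["R"],D["t"])
P={"pin":[(479,300,.074)],"handle":[(476,232,.11),(531,227,.11)],"lid":[(443,200,.071),(549,191,.071),(559,267,.071),(449,278,.071)],
"tray":[(312,228,.018),(403,223,.018),(406,312,.018),(317,316,.018)],"mat":[(152,144,.004),(272,148,.004),(265,275,.004),(143,271,.004)]}
for k,v in P.items():
    X=np.array([back(*A,((a+.5)/1.5625-.5,(b+.5)/1.5625-.5),z) for a,b,z in v])
    e=X[0]-X[1]; print(k,X.mean(0).round(4),"yaw y",np.degrees(np.arctan2(e[1],e[0])).round(1) if len(X)>1 else "", np.linalg.norm(e).round(3))
im=cv2.imread("top_raw.png")[120:290,180:470]
cv2.imwrite("pics/crop1.png",cv2.resize(im,(800,469),interpolation=cv2.INTER_CUBIC))
E
```

```text
Traceback (most recent call last):
IndexError: index 1 is out of bounds for axis 0 with size 1
```

Run:
```python
from h import *
D=np.load("top.npz");A=(D["K"],D["R"],D["t"])
P={"pin":[(479,300,.074)],"handle":[(476,232,.11),(531,227,.11)],"lid":[(443,200,.071),(549,191,.071),(559,267,.071),(449,278,.071)],
"tray":[(312,228,.018),(403,223,.018),(406,312,.018),(317,316,.018)],"mat":[(152,144,.004),(272,148,.004),(265,275,.004),(143,271,.004)]}
for k,v in P.items():
    X=np.array([back(*A,((a+.5)/1.5625-.5,(b+.5)/1.5625-.5),z) for a,b,z in v])
    e=X[0]-X[min(1,len(X)-1)]; print(k,X.mean(0).round(4),"yaw y",np.degrees(np.arctan2(e[1],e[0])).round(1), np.linalg.norm(e).round(3))
im=cv2.imread("top_raw.png")[120:290,180:470]
cv2.imwrite("pics/crop1.png",cv2.resize(im,(800,469),interpolation=cv2.INTER_CUBIC))
```

```text
pin [ 0.4459 -0.2305  0.074 ] yaw y 0.0 0.0
handle [ 0.5588 -0.2641  0.11  ] yaw y 97.1 0.091
lid [ 0.5609 -0.2654  0.071 ] yaw y 96.8 0.183
tray [ 0.501  -0.0253  0.018 ] yaw y 95.0 0.163
mat [0.6066 0.2547 0.004 ] yaw y 89.9 0.221
```

View pics/crop1.png

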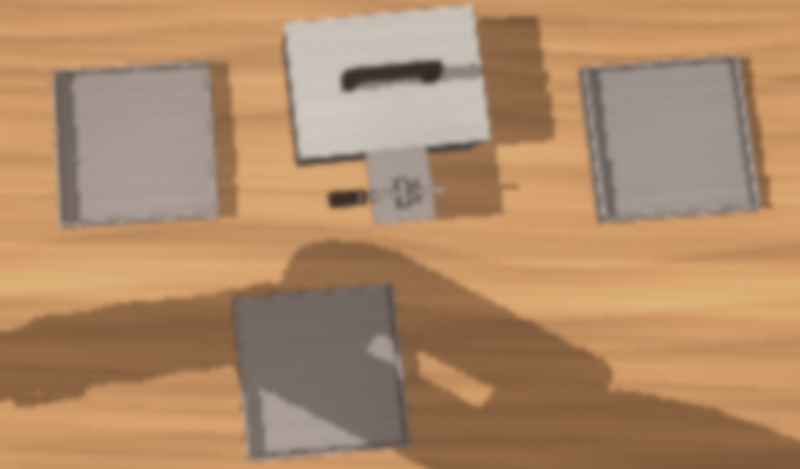

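The left tray, crop (137,145), is right way up and the farthest left, so it is confirmed. The pin grip is at crop (347,199), on the +y side of the tongue. I go above the pin and take one close look.

Run:
```python
from station import robot
from h import *
Y=np.radians(97)
for p,y,t in [((.445,-.231,.21),Y,0),((.445,-.231,.074),Y,np.radians(-20)),((.50,-.025,.014),Y,0),((.559,-.265,.1),Y,0),((.607,.255,.05),np.radians(90),0)]:
    print(p,robot.inverse_kinematics(p,q(y,t)))
robot.goto((.445,-.231,.21),q(Y)); im=wristcam(robot,"w1")
cv2.imwrite("pics/w1.png",cv2.resize(im,(800,600),interpolation=cv2.INTER_CUBIC)); print(robot.current_time(),robot.current_eef_pos())
```

```text
(0.445, -0.231, 0.21) [-7.01639152e-01  1.94012652e-01  1.69355792e+00 -4.44089210e-16
  1.25402208e+00 -8.23812200e-01]
(0.445, -0.231, 0.074) [-0.91732549  0.2478019   2.09585113  0.49080545  0.67591317 -1.40693565]
(0.5, -0.025, 0.014) [-2.73129833e-01  4.44692189e-01  1.91228123e+00 -4.44089210e-16
  7.84619234e-01 -3.95302881e-01]
(0.559, -0.265, 0.1) [-6.22758194e-01  4.97717957e-01  1.53884831e+00 -4.44089210e-16
  1.10502639e+00 -7.44931241e-01]
(0.607, 0.255, 0.05) [ 2.28617374e-01  6.14296636e-01  1.47161193e+00 -4.44089210e-16
  1.05568408e+00  2.28617374e-01]
2.9167 [ 0.44535365 -0.23032585  0.21006359]
```

View pics/w1.png

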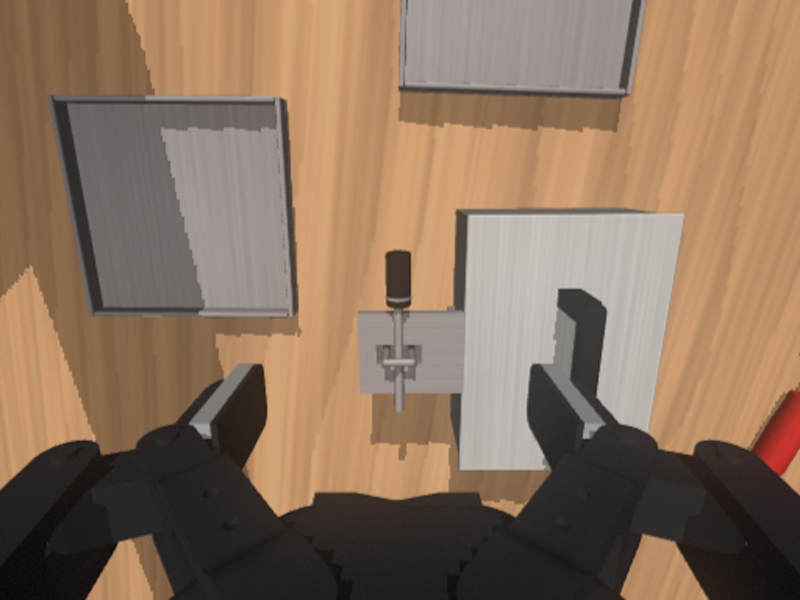

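The close view shows the pin upright in the picture: grip from (398,252) to (398,305), tip at (400,410), staple at (398,355). The lid corners are (467,213), (683,213), (648,469) and (459,469). The tray meant is at the top right, and the lookalike is on the left.

```bash
cat > m.py <<'E'
from h import *
s=lambda a:((a[0]+.5)/1.5625-.5,(a[1]+.5)/1.5625-.5)
D=np.load("w1.npz");A=(D["K"],D["R"],D["t"])
g=[back(*A,s(a),.074) for a in [(398,252),(398,305),(400,410)]]
L=[back(*A,s(a),.071) for a in [(467,213),(683,213),(648,469),(459,469)]]
E
python3 - <<'E'
from m import *
print(np.round(g,4)); e=g[0]-g[2]; print(np.degrees(np.arctan2(e[1],e[0])),np.linalg.norm(e),np.linalg.norm(g[0]-g[1]))
print(np.round(L,4),np.mean(L,0)); 
for a,b in((0,3),(1,2)): e=L[a]-L[b]; print(np.degrees(np.arctan2(e[1],e[0])),np.linalg.norm(e))
E
```

```text
[[ 0.4434 -0.2095  0.074 ]
 [ 0.4477 -0.2438  0.074 ]
 [ 0.4585 -0.3188  0.074 ]]
97.88476314631865 0.11027955031837708 0.03449717765980474
[[ 0.4825 -0.1808  0.071 ]
 [ 0.6142 -0.1643  0.071 ]
 [ 0.6438 -0.3459  0.071 ]
 [ 0.5074 -0.3629  0.071 ]] [ 0.56195811 -0.26346703  0.071     ]
97.78014704319502 0.1838436323180684
99.2528576041429 0.18393956135653183
```

Run:
```python
from station import robot
from h import *
Y=np.radians(97.8); T=np.radians(-20); yv=np.array([np.cos(Y),np.sin(Y),0]); Q=q(Y,T)
zt=Rn.from_quat(np.roll(Q,-1)).as_matrix()[:,2]; print(zt)
G=np.array([.4456,-.2267,.074])+.002*yv
robot.goto(G-.09*zt,Q); robot.move_straight(G,v=.1)
print(robot.current_eef_pos()-G,robot.current_force())
robot.grab(30); print("w",robot.current_width(),robot.current_force(),robot.current_moment())
robot.move_straight(G+.02*yv,v=.06); print(robot.current_width(),robot.current_force())
robot.move_straight(G+.11*yv,v=.1); print(robot.current_width(),robot.current_force(),robot.current_time())
im=wristcam(robot,"w2"); cv2.imwrite("pics/w2.png",cv2.resize(im,(640,480)))
```

```text
[ 0.33885572  0.04641746 -0.93969262]
[ 0.00032416 -0.00025072  0.00043787] [ 0.18120507 -0.12750932 -0.6677575 ]
w 0.01449345074524201 [-0.31874659  0.41764344  0.67715414] [-0.06572198  0.13519166 -0.02719059]
0.01463923341122899 [-0.09880846  0.59284778  0.13423362]
0.014375645531292185 [0.00268385 0.08025962 0.37380326] 6.7083
```

View pics/w2.png

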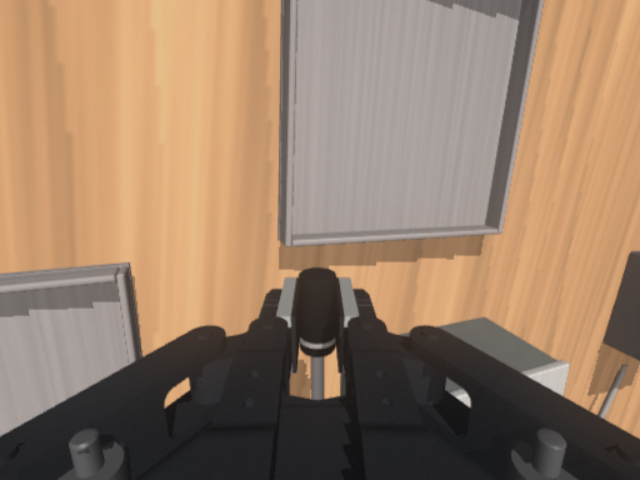

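The pin is out and held straight by the grip at (318,300). Next I lay it in the tray.

Run:
```python
from station import robot
from h import *
Y=np.radians(95); yv=np.array([np.cos(Y),np.sin(Y),0]); Q=q(Y)
p=robot.current_eef_pos(); robot.move_straight(p+[0,0,.05],v=.15)
C=np.array([.501,-.025,0])+.0395*yv
robot.goto(C+[0,0,.10],Q); print(robot.current_width(),robot.current_force())
robot.move_straight(C+[0,0,.03],v=.12); robot.move_straight(C+[0,0,.0145],v=.03)
print(robot.current_eef_pos(),robot.current_force(),robot.current_width())
robot.open_gripper(); robot.pause(.3); robot.move_straight(C+[0,0,.2],v=.2)
robot.goto((.5605,-.264,.26),q(np.radians(97.8)))
print(robot.current_time())
c=robot.camera("top")["img"][120:290,180:470]; w=wristcam(robot,"w3")
cv2.imwrite("pics/a3.png",np.vstack([cv2.resize(c,(512,300),interpolation=cv2.INTER_CUBIC),cv2.resize(w,(512,300))]))
w=cv2.resize(w,(800,600),interpolation=cv2.INTER_CUBIC);cv2.imwrite("pics/w3.png",w)
```

```text
0.014467835457523594 [-0.41477013 -1.16681789 -1.10937311]
[0.49753589 0.01439411 0.01437241] [ 0.22157574 -0.30136109  0.10858245] 0.014816795039343082
12.6583
```

View pics/w3.png

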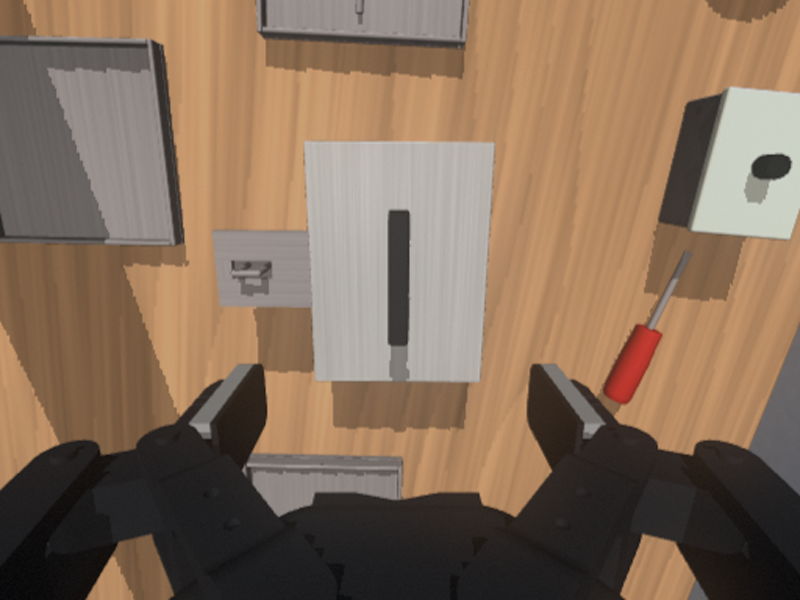

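The pin's shaft is visible in the tray at (360,10). The handle is centred at about (399,278), with ends at (399,210) and (398,346). The staple at (250,270) is empty. Next I grip the handle, lift, and carry it to the mat.

Run:
```python
from station import robot
from h import *
s=lambda a:((a[0]+.5)/1.5625-.5,(a[1]+.5)/1.5625-.5)
D=np.load("w3.npz");A=(D["K"],D["R"],D["t"])
a,b=[back(*A,s(u),.112) for u in [(399.5,210),(398,346)]]
L=np.mean([back(*A,s(u),.071) for u in [(305,142),(494,142),(480,382),(315,382)]],0)
H=(a+b)/2; e=a-b; Y=np.arctan2(e[1],e[0]); print(H,L,np.degrees(Y),np.linalg.norm(e))
H[2]=.096; Q=q(Y)
robot.goto(H+[0,0,.08],Q); robot.move_straight(H,v=.1); print(robot.current_force())
robot.grab(70); print(robot.current_width(),robot.current_force())
robot.move_straight(H+[0,0,.02],v=.05); print(robot.current_width(),robot.current_force())
robot.move_straight(H+[0,0,.11],v=.12); print(robot.current_width(),robot.current_force(),robot.current_moment())
M=np.array([.6066,.2547,0]); robot.goto(M+[0,0,.206],q(np.radians(90)))
print(robot.current_time(),robot.current_width(),robot.current_force(),robot.current_moment())
c=robot.camera("top")["img"]; cv2.imwrite("pics/t4.png",cv2.resize(c,(800,600),interpolation=cv2.INTER_CUBIC))
```

```text
[ 0.56153898 -0.2623475   0.112     ] [ 0.56178685 -0.2647472   0.071     ] 97.3934776751628 0.09231919301286025
[ 0.35593621 -1.30484817  0.7982641 ]
0.012638154028032481 [-1.01253773  0.05832161  3.21897023]
0.01247127043606512 [-0.27287019  0.3675241  -2.98277833]
0.012885105062325979 [-0.0305239  -0.3441676  -3.12933741] [ 0.01693343 -0.0395664   0.000819  ]
18.1333 0.012365638039214297 [ 0.85402919 -0.19307735 -2.7973069 ] [-0.0134608   0.00485889 -0.02967879]
```

View pics/t4.png

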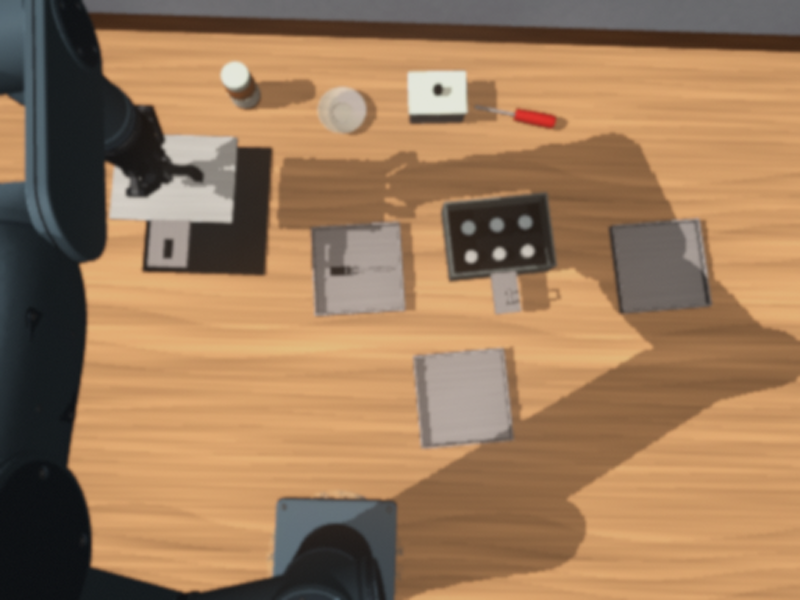

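The lid is held level over the mat, which spans (143..272, 144..275) in the picture. The pin lies wholly inside the correct tray at (360,269). Next I lower the lid to contact and release.

Run:
```python
from station import robot
from h import *
M=np.array([.6066,.2547,0]); f0=robot.current_force()[2]
robot.move_straight(M+[0,0,.060],v=.15)
for z in (.05,.048,.047,.046,.045,.044,.043):
    robot.move_straight(M+[0,0,z],v=.02); f=robot.current_force()[2]; print(z,round(f,2))
    if f-f0>2: break
robot.open_gripper(); robot.pause(.3); robot.move_straight(M+[0,0,.17],v=.15)
print(robot.current_force()); robot.goto((.35,.33,.35),q(np.radians(97))); print(robot.current_time())
c=robot.camera("top")["img"]; s=robot.camera("scene")["img"]
cv2.imwrite("pics/t5.png",np.hstack([cv2.resize(c[60:260,60:300],(480,400),interpolation=cv2.INTER_CUBIC),cv2.resize(s[220:384,180:380],(320,262),interpolation=cv2.INTER_CUBIC)[:400].copy() if 0 else cv2.copyMakeBorder(cv2.resize(s[220:384,180:380],(320,262),interpolation=cv2.INTER_CUBIC),0,138,0,0,cv2.BORDER_CONSTANT)]))
```

```text
0.05 -2.6
0.048 -2.39
0.047 -1.93
0.046 -2.87
0.045 0.47
[-0.46982011 -0.12621384  0.60901692]
24.1667
```

View pics/t5.png

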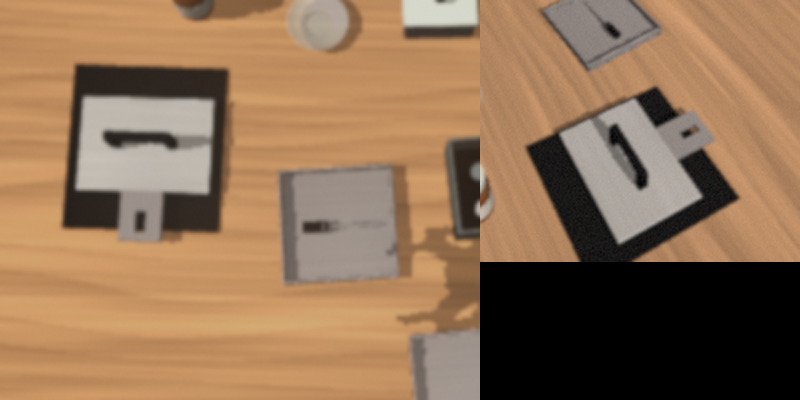

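The lid lies flat and handle-up, centred at (146,144) against the mat's centre at (146,148); the small difference is parallax. The pin is in the tray at (340,226), and the arm is clear.

```bash
python3 -c "
from station import robot
print(robot.hand_in())"
```

```text
the job is handed in; nothing more can be done
None
```

The job is handed in at about 24 s of the 64 s allowed: the pin lies in the leftmost tray, and the lid sits flat, handle up, in the middle of the mat; the station returned no verdict.

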